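Activate a mixing capsule in the bench activator

TASK

One capsule in the rack is unused: its plunger still stands well out. Lay it across the cradle of the bench activator, either way round, then squeeze the activator's two handles together slowly and gently until the plunger, after resisting, gives and slides about halfway in; stop there without bearing down hard on the capsule, and let the handles spring open with the capsule left lying in the cradle. Leave the spent capsules and everything else alone.

Things in the scene. Friction and masses are not known exactly. Their poses are not given: they have to be found in the camera images.
- capsule: The unused capsule: white plastic cylinder 16 mm across, 50 mm long, with a grey plunger 10 mm across standing 9 mm out of one end (59 mm over all); 48 g. Origin on its axis at the middle of the 59 mm; y points along it to the plunger (shell: y = -29.5 to 20.5 mm). Starts level in a rack slot, axis along the rack's x. More than 24 N on it from either activator arm spoils it.
- plunger_tip (a point): Centre of the plunger's end face, 29.5 mm from the capsule's origin while unused. Pushed in, it holds until about 16 N within the first millimetre; then it gives, the resistance falling to half at 1 mm, 6 N at 2 mm and 4 N at 4 mm, and it stays where it is left. Pushed faster than about 10 mm/s it resists noticeably more. About halfway in (3 mm or more) is wanted; at 5.5 mm it meets a hard stop.
- spent_a: A used capsule, same white shell 16 mm across and 50 mm long, origin and axes as for the unused one, but the plunger stands only 3.5 mm out. It lies in another slot of the rack. To be left alone.
- spent_b: The second used capsule, like spent_a, in the remaining slot. To be left alone.
- rack: Grey plastic rack fixed to the table, base 60 (x) by 200 (y) by 8 mm. Three slots 70 mm apart along its y: each a pair of V notches 4 mm thick, 28 mm wide, 32 mm apart centre to centre along x, that carry a capsule with its axis along the rack's x, 42 mm above the table; 28 mm are free for fingers between the notches. Origin: centre of the underside.
- press: The capsule activator, fixed to the table: grey base plate 125 by 84 by 12 mm, a V cradle, a pivot post (20 mm across, 83 mm high) at x = 70 mm. Two steel arms run level from the post, past both ends of the cradle, to two black upright finger paddles at x = -70 mm, beyond the plate. Origin: on the table below the cradle's middle; x points from paddles to post, y to the left arm.
- seat (a point): Middle of the cradle, on the axis of a seated capsule, 60 mm above the table; axes as the activator's. The capsule lies along y. Two V notches 4 mm thick, 28 mm wide, 32 mm apart centre to centre; their tops are 2 mm below the capsule's axis. Between the open arms: y = 33.5 mm (left) to -33.5 down to -41.5 mm (right: the brass anvil screw, setting unknown).
- lever_left: Left arm (+y side), 14 mm high, hinged on the upright post (origin on the hinge, 60 mm above the table), turns inward by up to 0.17 rad; a light spring opens it (0.6 to 2 N at the paddle). It presses the capsule's end 70 mm from the hinge, the paddle is 140 mm from it: half the capsule's force, plus the spring. The arms move independently; the capsule slides along the cradle to centre itself.
- lever_right: Right arm, mirror image of the left, with a brass anvil screw as its jaw; how far it is screwed in differs by up to 8 mm from start to start.
- grip_left (a point): Middle of the outer face of the left paddle, 60 mm above the table. The paddle is 46 mm long (x), 6 mm thick (y), 28 mm high, its lower edge 46 mm above the table with nothing under it. Open, it is at y = 32.5 mm in the activator's frame: 65 mm over both paddles; they close to about 18 mm over both.
- grip_right (a point): Middle of the outer face of the right paddle, mirror image of the left one.
- model: Plaster jaw model 62 x 52 x 36 mm, loose; leave alone.
- solvent: Amber bottle 72 mm across, 170 mm high, loose; leave alone.
- mug: White mug 80 mm across, 90 mm high, loose; leave alone.
- bowl: Black rubber bowl 110 mm across, 60 mm high, loose; leave alone.
- knife: Wax spatula 170 mm long, lying on the table, loose; leave alone.
- waxcup: Small clear cup 48 mm across, 32 mm high, loose; leave alone.
Things that resemble listed ones, but are neither listed nor needed, are in the scene too. Leave any green or purple look-alike of the press alone.

How it is judged (in metres and radians):
On the way, in this order (a step that is already met when the one before it is completed fails the run):
1. the unused capsule lies across the cradle, let go, its plunger still out (x of capsule in the frame of seat between -0.004 and 0.004 m and y of capsule in the frame of seat between -0.013 and 0.013 m and z of capsule in the frame of seat between -0.0035 and 0.0035 m and contact force between the fingers and capsule below 0.2 N and angle between the y axis of capsule and the y axis of seat, either way round below 0.12 rad and y of plunger_tip in the frame of capsule above 0.0275 m), for 0.2 s.
2. the handles, squeezed by the fingers, press the plunger until it gives and is at least 3 mm in, the capsule lying in the cradle (x of capsule in the frame of seat between -0.004 and 0.004 m and y of capsule in the frame of seat between -0.013 and 0.013 m and z of capsule in the frame of seat between -0.0035 and 0.0035 m and contact force between the fingers and capsule below 0.2 N and y of plunger_tip in the frame of capsule below 0.0265 m and y of grip_left in the frame of press below 0.028 m and y of grip_right in the frame of press above -0.028 m), for 0.05 s.
At the end, for the whole second after the job is handed in: The unused capsule lies at rest and released in the cradle (axis within 4 mm across and 3.5 mm in height of the seat, within 13 mm along it, square to 0.12 rad), its plunger pressed in by at least 3 mm, and both handles have sprung back open (paddles within 3.5 mm of fully open) (x of capsule in the frame of seat between -0.004 and 0.004 m and y of capsule in the frame of seat between -0.013 and 0.013 m and z of capsule in the frame of seat between -0.0035 and 0.0035 m and contact force between the fingers and capsule below 0.2 N and y of plunger_tip in the frame of capsule below 0.0265 m and linear speed of capsule below 0.02 m/s and angle between the y axis of capsule and the y axis of seat, either way round below 0.12 rad and y of grip_left in the frame of press above 0.029 m and y of grip_right in the frame of press below -0.029 m); the robot touches nothing.
It fails at once if an arm of the activator presses the capsule with more than 24 N (contact force between any of lever_left, lever_right and capsule above 24 N).
It fails at once if the plunger is pushed in by more than 2 mm away from the cradle (y of plunger_tip in the frame of capsule below 0.0275 m and distance between capsule and seat above 0.03 m).
It fails at once if a spent capsule is moved by more than 10 mm (distance of any of spent_a, spent_b from where it was at the start of the episode above 0.01 m).
It fails at once if another loose thing is pushed by more than 30 mm (distance of any of model, solvent, mug, bowl, knife, waxcup from where it was at the start of the episode above 0.03 m).
It also fails if it takes over 58 s, if anything falls off the work surface, if the arm or the gripper's body presses on something with over 40 N, if the wrist force passes 120 N, or if a joint passes its speed limit or range.

ROBOT

A 6-joint arm with a two-finger parallel gripper is mounted at the origin on the work surface. World frame = base frame: x ahead of the robot, y to its left, z up, the work surface at z = 0. Lengths are in mm, angles in rad, forces in N, time in s.
With the tool pointing down it reaches from about 250 to 775 mm from the base axis. Payload 4 kg.
Tool frame: the origin (TCP) lies midway between the tips of the shut fingers; the grasp point (between the pads) lies ctrl.grasp_offset behind it (ctrl.grasp_offset is the distance from the TCP to the grasp point, in mm); z points along the fingers, y is the line along which they close (so a half turn about z gives the same grasp; the last joint's range is limited). The gripper opens to 85 mm and grips with 20 to 120 N. Pads are 22 mm wide; open, the fingers measure 114 mm over their backs; the gripper's body (76 mm by 85 mm) begins 54 mm behind the grasp point. The pads swing forward as they close: fully open they stand 13 mm farther back than shut.
Start: joints at [-1.361, 0.087, 1.371, -0, 1.684, -0.103], TCP at [169.246, -523.333, 194.941] pointing down, gripper open.
Joint ranges: [-3.1, 3.1], [-0.76, 2.03], [0.27, 2.55], [-1.08, 4.22], [0.17, 2.65], [-2.57, 2.57]. Speed limits (rad/s): [2.79, 2.79, 3.14, 3.14, 3.14, 3.14].

INTERFACE

Orientations are given as a unit quaternion [w, x, y, z].
In Python, from plant import ctrl, monitor, get_image, calibration gives the robot as it stands. Calls block until the motion is done:
- ctrl.movep(position, orientation): joint-space move of the TCP to a pose.
- ctrl.movel(position, rotation=None, vel=150, stop_force=None): straight line of the TCP; rotation=None keeps the orientation; vel is the mean speed in mm/s. With stop_force (N) it stops when the force on the tool has changed by that much, and returns True; else False.
- ctrl.goto_joints(angles): joint-space move.
- ctrl.grip(opening, newtons=None): finger opening in mm; newtons is the grip in N (None keeps the last); returns when the fingers have stopped.
- ctrl.pause(seconds).
- ctrl.ik(position, orientation): joint angles nearest the present ones, or None.
- monitor.state(): the state.
- get_image(name): name is "scene" or "side" or "wrist"; returns the picture (480x640x3 uint8, red, green, blue); there is no depth.
- calibration(name): a dict with "fx", "fy", "cx", "cy" (pixels), "k1" (the pictures are not rectified: a ray, as slopes to the right and down, at radius r is drawn at 1 + k1 r^2 times it, then the intrinsics apply), "R" (3x3) and "t" (3): a world point X has camera coordinates R X + t. Camera axes: x right, y down, z forward; pixel columns grow to the right and rows downward; lengths in mm; the calibration is good to about 2 mm. A picture is of the moment at which its call begins: read the wrist's pose just before it. calibration takes no time and is no camera call; for the wrist camera it gives the pose at the moment of the call.
A pose or a line that the arm cannot do raises ctrl.Unreachable and nothing moves.
- ctrl.job_done(): hands the job in; it is judged then, once.
The state is a dict: "clock": time; "joints": joint angles; "qd": joint speeds; "joint_efforts": joint torques, N m; "tcp_pos": TCP position; "tcp_rot": TCP orientation; "wrist_force": force on the tool from outside, world axes, zero at the start; "wrist_torque": the same for the moment, N m; "finger_gap": finger opening in mm; "grasp_force": force on a finger pad.
Only numpy, scipy, OpenCV 4.12 (cv2) and the standard library are available. Lean on these libraries where they do the work, as an engineer would, in place of code of your own. Each camera call takes 0.05 s, during which the arm holds its last target. There are 200 camera calls.

## Working session

There is one attempt and no reset: what is moved stays moved. The work goes in short steps, each a Python script; the robot and the scene stay as the last script left them, time stands still between calls to the robot, and variables do not carry over. Pictures are saved under pics/ and viewed, at most 10 in all, crops included, and the job is handed in when it is done.

```bash
ls; mkdir -p pics; python3 - <<'E'
from plant import ctrl, monitor, get_image, calibration
import cv2
for n in ("scene","side"):
    cv2.imwrite(f"pics/{n}0.png",get_image(n)[:,:,::-1]); c=calibration(n); print(n,c)
print(ctrl.grasp_offset, monitor.state()["clock"])
E
```

```text
pics
scene {'fx': 586.3470627865879, 'fy': 586.3470627865879, 'cx': 328.39029359089835, 'cy': 229.59197136306756, 'k1': -0.12015463412946599, 'R': array([[-0.50932779,  0.8604797 ,  0.01264466],
       [ 0.63969045,  0.38838706, -0.66328849],
       [-0.5756573 , -0.3297426 , -0.74825697]]), 't': array([ 154.87611266, -297.77243314, 2125.52438122])}
side {'fx': 496.81206772582107, 'fy': 496.81206772582107, 'cx': 317.24739643874443, 'cy': 237.5354599118994, 'k1': -0.01670791387250638, 'R': array([[ 0.98220895, -0.18759106, -0.0086705 ],
       [-0.10158275, -0.491911  , -0.86469909],
       [ 0.1579447 ,  0.85019595, -0.50221541]]), 't': array([-451.55042346,  156.34507063, 1099.55275595])}
18.700000000000003 0.1
```

View pics/scene0.png

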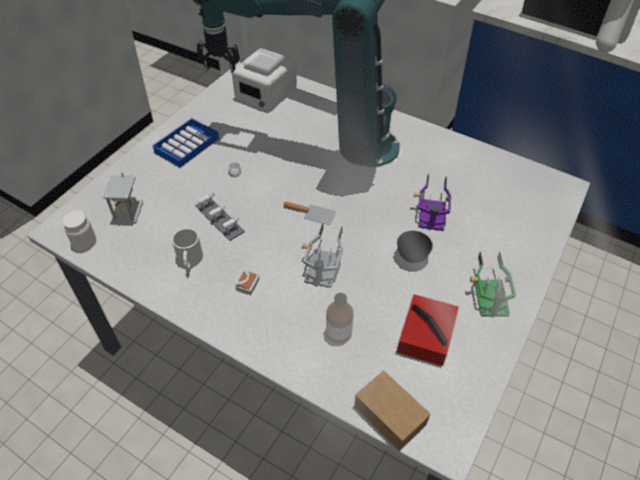

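View pics/side0.png

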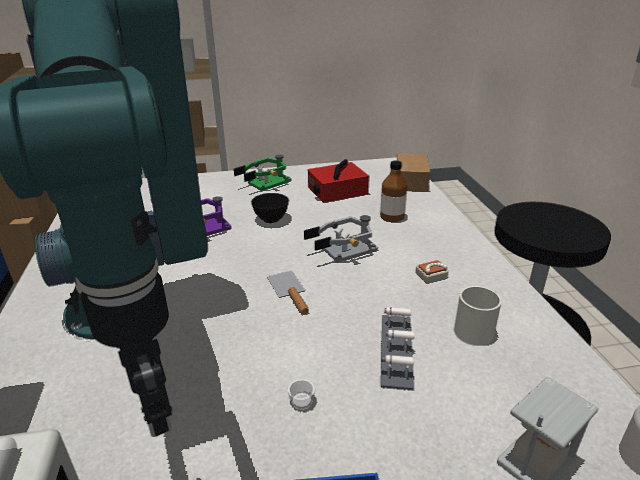

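The grey press is at scene (322,262) and side (345,238). The rack with three white capsules is at scene (219,216) and side (397,350). I'll get rough positions, then look from the wrist.

```bash
cat > h.py <<'E'
from plant import ctrl, monitor, get_image, calibration
import cv2, numpy as np
def K(c): return np.array([[c['fx'],0,c['cx']],[0,c['fy'],c['cy']],[0,0,1]])
def ray(c,uv):
    p=cv2.undistortPoints(np.array([[uv]],float),K(c),np.array([c['k1'],0,0,0,0]))[0,0]
    R=np.array(c['R']); return -R.T@c['t'], R.T@np.array([p[0],p[1],1])
def plane(c,uv,z):
    o,d=ray(c,uv); return o+d*(z-o[2])/d[2]
def proj(c,X):
    return cv2.projectPoints(np.array([X],float).reshape(-1,1,3),cv2.Rodrigues(np.array(c['R']))[0],np.array(c['t'],float),K(c),np.array([c['k1'],0,0,0,0]))[0].reshape(-1,2)
def quat(th): # tool down; tool y axis (closing line) at world angle th+90, tool x at angle th
    # tool x=(cos,sin,0), z=(0,0,-1), y = z cross x = (sin,-cos,0)
    return [0,np.cos(th/2),np.sin(th/2),0]
E
python3 - <<'E'
from h import *
s=calibration("scene");d=calibration("side")
print("rack",plane(s,(219,216),10),plane(d,(397,350),10))
print("press",plane(s,(322,266),12),plane(d,(347,245),12))
for u in [(322,262),(340,233),(323,231)]: print("pt60",u,plane(s,u,60))
w=calibration("wrist"); R=np.array(w['R']); st=monitor.state()
print("wristcam",-R.T@w['t'],R[2],w['fx'],w['k1'],st['tcp_pos'],st['tcp_rot'])
for p in [(380,-345,300),(480,-50,300)]:
  for th in np.arange(-3,3.1,.5):
    j=ctrl.ik(p,quat(th)); print(p,round(th,2),None if j is None else np.round(j,2))
E
```

```text
rack [ 562.90575956 -255.95648657   10.        ] [ 567.59567392 -260.54088652   10.        ]
press [566.70096577 133.14236637  12.        ] [565.98230217 140.08769133  12.        ]
pt60 (322, 262) [586.37416121 144.73091952  60.        ]
pt60 (340, 233) [462.61988581 133.69622297  60.        ]
pt60 (323, 231) [482.35056527  85.67856803  60.        ]
wristcam [ 231.96575567 -502.8306421   374.09832119] [-0.2461465  -0.0782298  -0.96607039] 347.6428250273395 -0.05860148913831353 [ 169.12878003 -522.81378163  193.8409648 ] [-9.94912916e-04  9.87793919e-01  1.55763218e-01 -5.02833722e-05]
(380, -345, 300) -3.0 [-0.85  0.01  1.25 -0.    1.89 -2.56]
(380, -345, 300) -2.5 None
(380, -345, 300) -2.0 None
(380, -345, 300) -1.5 [-0.85  0.01  1.25 -0.    1.89  2.22]
(380, -345, 300) -1.0 [-0.85  0.01  1.25 -0.    1.89  1.72]
(380, -345, 300) -0.5 [-0.85  0.01  1.25 -0.    1.89  1.22]
(380, -345, 300) 0.0 [-0.85  0.01  1.25 -0.    1.89  0.72]
(380, -345, 300) 0.5 [-0.85  0.01  1.25 -0.    1.89  0.22]
(380, -345, 300) 1.0 [-0.85  0.01  1.25 -0.    1.89 -0.28]
(380, -345, 300) 1.5 [-0.85  0.01  1.
[... 192 characters left out ...]
-2.28]
(480, -50, 300) -3.0 [-0.22 -0.06  1.31 -0.    1.89 -1.93]
(480, -50, 300) -2.5 [-0.22 -0.06  1.31 -0.    1.89 -2.43]
(480, -50, 300) -2.0 None
(480, -50, 300) -1.5 None
(480, -50, 300) -1.0 [-0.22 -0.06  1.31 -0.    1.89  2.35]
(480, -50, 300) -0.5 [-0.22 -0.06  1.31 -0.    1.89  1.85]
(480, -50, 300) 0.0 [-0.22 -0.06  1.31 -0.    1.89  1.35]
(480, -50, 300) 0.5 [-0.22 -0.06  1.31 -0.    1.89  0.85]
(480, -50, 300) 1.0 [-0.22 -0.06  1.31 -0.    1.89  0.35]
(480, -50, 300) 1.5 [-0.22 -0.06  1.31 -0.    1.89 -0.15]
(480, -50, 300) 2.0 [-0.22 -0.06  1.31 -0.    1.89 -0.65]
(480, -50, 300) 2.5 [-0.22 -0.06  1.31 -0.    1.89 -1.15]
(480, -50, 300) 3.0 [-0.22 -0.06  1.31 -0.    1.89 -1.65]
```

```bash
python3 - <<'E'
from h import *
import pickle
D={}
for n,p in (("press",(490,125,240)),("rack",(490,-258,220))):
    ctrl.movep(p,quat(0.)); c=calibration("wrist"); im=get_image("wrist"); D[n]=(c,im)
    cv2.imwrite(f"pics/w_{n}.png",im[:,:,::-1]); print(monitor.state()["clock"], monitor.state()["tcp_pos"])
pickle.dump(D,open("d.pkl","wb"))
c=D['rack'][0];print(proj(c,[(565,-258,42)])); print(proj(D['press'][0],[(567,135,60)]))
E
```

```text
2.7167 [490.20197929 124.28446204 239.88574642]
4.1917 [ 490.52633568 -256.84314523  220.28904476]
[[327.39675108 137.07319152]]
[[315.42885269 134.70035593]]
```

View pics/w_press.png

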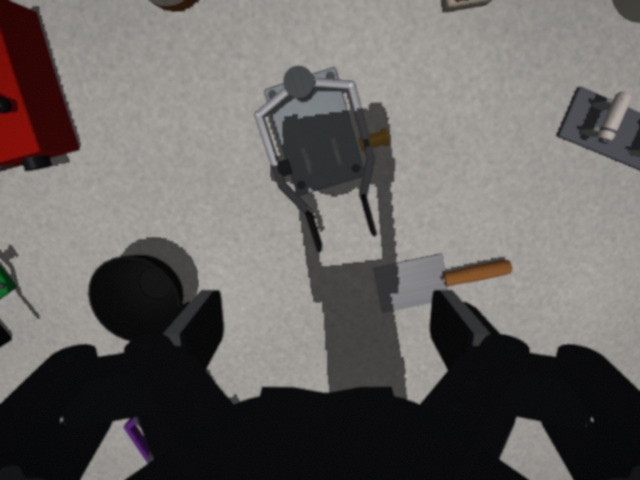

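View pics/w_rack.png

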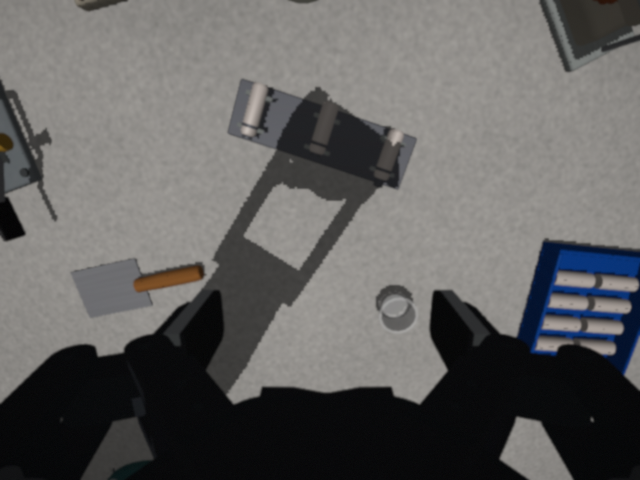

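The press post is at (299,82) and its paddles at (313,230) and (368,214). Rack capsules are at (255,108), (323,127) and (388,152), with two of them in the gripper's shadow. I'll take closer views with the tool turned half round so the shadow falls elsewhere.

```bash
python3 - <<'E'
from h import *
import pickle
D=pickle.load(open("d.pkl","rb"))
c=D['rack'][0]
P=[plane(c,u,42)[:2] for u in [(255,108),(323,127),(388,152)]]; print(P)
ctrl.movep((655,-258,150),quat(np.pi-0.35)); c=calibration("wrist"); im=get_image("wrist"); D['rack2']=(c,im)
px=proj(c,[(p[0],p[1],42) for p in P]); print(px)
x0,y0=np.maximum(px.min(0)-60,0).astype(int); x1,y1=(px.max(0)+60).astype(int)
cr=im[y0:y1,x0:x1,::-1]; k=min(800/cr.shape[1],600/cr.shape[0]); print(x0,y0,k)
cv2.imwrite("pics/rackcrop.png",cv2.resize(cr,None,fx=k,fy=k,interpolation=cv2.INTER_CUBIC))
pickle.dump(D,open("d.pkl","wb")); print(monitor.state()['clock'])
E
```

```text
[array([ 592.83260383, -187.01151411]), array([ 574.65933334, -253.6348651 ]), array([ 550.70116311, -319.00856019])]
[[382.95025701 122.53963237]
 [296.44969853 129.96123192]
 [209.90297157 130.56294843]]
149 62 2.7303754266211606
6.5083
```

View pics/rackcrop.png

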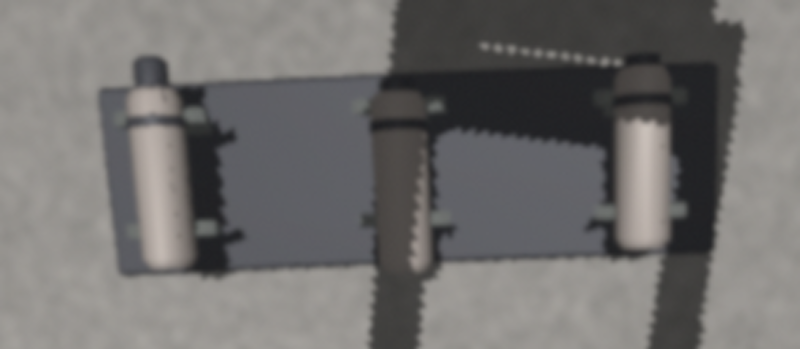

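In the crop there are three candidates:
- **Left**, crop (160,165), full image about (208,122): dark grey plunger standing well out. It's the unused one.
- **Middle**, crop (400,180): only a short stub.
- **Right**, crop (640,155): only a short stub.

Next I'll measure the left one and the press.

```bash
python3 - <<'E'
from h import *
import pickle
D=pickle.load(open("d.pkl","rb")); c,im=D['rack2']
f=lambda u,z:plane(c,(149+u[0]/2.7304,62+u[1]/2.7304),z)[:2]
pts={k:f(u,z) for k,u,z in [('tip',(150,57),44),('shelltop',(155,87),46),('bot',(171,270),40),('n1L',(122,117),42),('n1R',(206,114),42),('n2L',(133,231),42),('n2R',(206,227),42),('mid',(402,180),42),('right',(641,155),42)]}
for k,v in pts.items(): print(k,v.round(1))
a=pts['tip']-pts['bot']; print("len",np.linalg.norm(a),"ang",np.arctan2(a[1],a[0]))
print("shell",np.linalg.norm(pts['shelltop']-pts['bot']))
ry=pts['mid']-pts['right']; print('mid-right',np.linalg.norm(ry),np.arctan2(*ry[::-1]))
cen=(pts['n1L']+pts['n1R']+pts['n2L']+pts['n2R'])/4; print("notch centre",cen, 'n sep',np.linalg.norm(pts['n1L']+pts['n1R']-pts['n2L']-pts['n2R'])/2)
# white mask of left capsule
p=proj(c,[(550.7,-319,42)])[0].astype(int); sub=im[p[1]-40:p[1]+45,p[0]-22:p[0]+22].astype(int)
m=(sub.min(2)>np.percentile(im[60:180,150:200].min(2),80)).astype(np.uint8); print(m.sum())
# press, first picture, then grow crop
c,im=D['press']
g=lambda u,z:plane(c,u,z)[:2]
post=g((299,78),83); L=g((312,228),74); R=g((367,212),74)
print('post',post,'L',L,'R',R,'sep',np.linalg.norm(L-R),'dist',np.linalg.norm(post-(L+R)/2)); v=post-(L+R)/2; print('ang',np.arctan2(v[1],v[0]))
cr=im[55:265,230:420,::-1]; cv2.imwrite("pics/presscrop.png",np.clip(1.6*cv2.resize(cr.astype(np.float32),None,fx=2.8,fy=2.8,interpolation=cv2.INTER_CUBIC),0,255))
E
```

```text
tip [ 516.5 -308.1]
shelltop [ 525.  -309.6]
bot [ 572.9 -328.2]
n1L [ 528.  -323.1]
n1R [ 536.1 -299.7]
n2L [ 558.6 -333.6]
n2R [ 565.3 -312.6]
mid [ 573.1 -253.2]
right [ 590.3 -185.5]
len 59.85853377726706 ang 2.798871525261579
shell 51.45317714622561
mid-right 69.86619761295093 -1.8191693411554022
notch centre [ 547.01941804 -317.24705433] n sep 32.096717495296375
924
post [616.15519539 148.79435653] L [474.63462043 138.90895543] R [491.17502757  83.10294312] sep 58.205636141247425 dist 138.5049645200843
ang 0.276334141162694[ WARN:0@0.045] global loadsave.cpp:1063 imwrite_ Unsupported depth image for selected encoder is fallbacked to CV_8U.
```

View pics/presscrop.png

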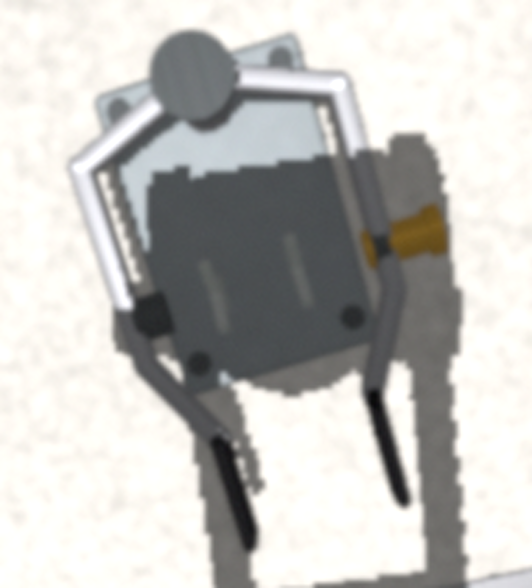

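The notch strips are at crop (214,295) and (298,270), the left jaw at (152,314), the brass anvil at (385,245), the post top at (193,75), and the paddles at (234,492) and (388,447). I'll compute the seat pose from these, then pick.

```bash
python3 - <<'E'
from h import *
import pickle
D=pickle.load(open("d.pkl","rb")); c,im=D['press']
g=lambda u,z:plane(c,(230+u[0]/2.8,55+u[1]/2.8),z)[:2]
n1=g((214,295),55);n2=g((298,270),55);post=g((193,75),83);L=g((234,492),74);R=g((388,447),74)
print('notches',n1,n2,np.linalg.norm(n1-n2),'mid',(n1+n2)/2)
v=post-(L+R)/2;a=np.arctan2(v[1],v[0]);w=n1-n2;print('post',post,'pad mid',(L+R)/2,np.linalg.norm(L-R),np.linalg.norm(v),'ang',a,np.arctan2(w[1],w[0])-np.pi/2,np.arctan2(*(L-R)[::-1])-np.pi/2)
e=np.array([np.cos(a),np.sin(a)]);print('seat from post',post-70*e,'from pads',(L+R)/2+70*e)
print('bowl',plane(c,(137,293),60)); s=calibration('scene'); print('bottle',plane(s,(340,297),170))
def at(x,y,gz,th): ctrl.movel((x,y,gz-ctrl.grasp_offset),quat(th),vel=120)
th=2.82
ctrl.grip(45,25)
ctrl.movep((547,-317.6,140),quat(th))
print(ctrl.movel((547,-317.6,42-ctrl.grasp_offset),vel=120,stop_force=12))
st=monitor.state();print(st['tcp_pos'],st['wrist_force'])
ctrl.grip(10,20); st=monitor.state(); print(st['finger_gap'],st['grasp_force'],st['wrist_force'])
ctrl.movel((547,-317.6,150),vel=120); st=monitor.state(); print(st['finger_gap'],st['grasp_force'],st['tcp_pos'],st['clock'])
cv2.imwrite("pics/held.png",get_image("wrist")[:,:,::-1])
E
```

```text
notches [541.65145247 144.6183315 ] [550.56979689 113.8091028 ] 32.074061801180754 mid [546.11062468 129.21371715]
post [612.91693728 148.91452755] pad mid [480.11562906 109.38195663] 58.33618576793048 138.56049807898023 ang 0.2893289167597511 0.2817683777758464 0.2899696286209068
seat from post [545.82644826 128.94289059] from pads [547.20611808 129.35359359]
bowl [395.67349126 340.53094046  60.        ]
bottle [734.48712803 286.40123085 170.        ]
False
[ 547.8110074  -318.08169226   24.52796593] [-0.12293731  0.05721874 -0.00242129]
9.92192173574989 0.0 [ 0.2258651  -0.65714666 -0.17273805]
9.788669048891407 0.0 [ 546.44877266 -317.23546064  148.64676579] 10.3167
```

View pics/held.png

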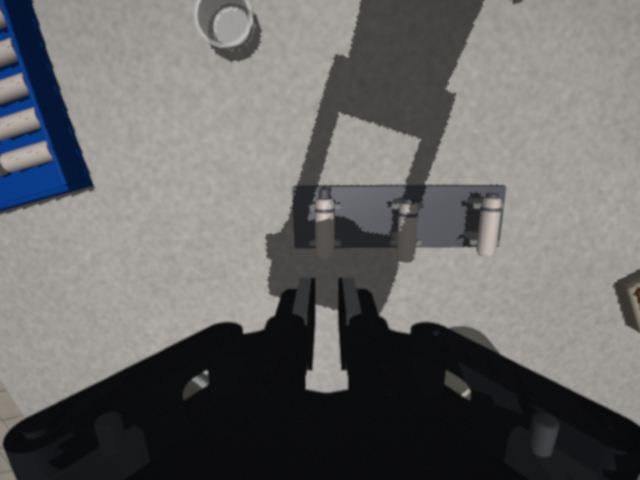

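The grasp came up empty. All three capsules are still in the rack, the unused one at (324,222). I'll re-measure from this view and compare with where the fingers went.

```bash
python3 - <<'E'
from h import *
c=calibration("wrist"); st=monitor.state(); R=np.array(c['R']); print('cam',-R.T@c['t'],R[2],'tcp',st['tcp_pos'],st['tcp_rot'],quat(2.82))
for k,u,z in [('cap',(324,222),42),('tip',(324,190),42),('bot',(326,257),42),('mid',(407,228),42),('right',(489,224),42),('rackTL',(294,187),8),('rackBR',(503,247),8)]: print(k,plane(c,u,z).round(1))
print('tcp px',proj(c,[st['tcp_pos']]), proj(c,[(547,-317.6,42)]))
im=cv2.imread('pics/held.png')[150:330,240:520]; cv2.imwrite('pics/heldc.png',np.clip(cv2.resize(im,None,fx=2.8,fy=2.8,interpolation=cv2.INTER_CUBIC)*1.5,0,255).astype('uint8'))
E
```

```text
cam [ 485.80648738 -296.59995465  328.90370937] [ 0.2423745  -0.08090464 -0.96680352] tcp [ 546.42866352 -317.18765423  148.49051809] [-1.17681297e-03  1.60115618e-01  9.87097388e-01  5.92029098e-04] [0, np.float64(0.16010431155483126), np.float64(0.9871001010138504), 0]
cap [ 543.5 -317.9   42. ]
tip [ 517.9 -309.4   42. ]
bot [ 573.4 -326.1   42. ]
mid [ 570.7 -252.7   42. ]
right [ 589.6 -184.5   42. ]
rackTL [ 510.4 -336.2    8. ]
rackBR [ 629.  -162.5    8. ]
tcp px [[325.68701736 267.22712837]] [[325.67016724 225.72332898]]
```

View pics/heldc.png

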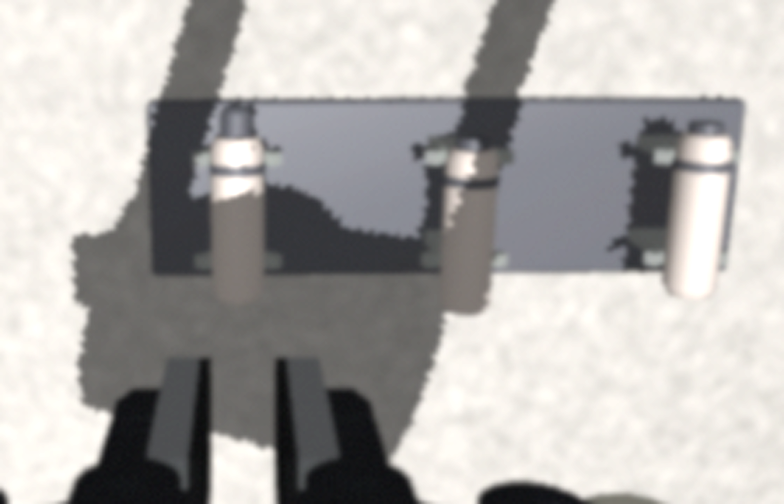

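```bash
python3 - <<'E'
from h import *
c=calibration("wrist"); st=monitor.state(); p=np.array(st['tcp_pos']); th=2.82; x=np.array([np.cos(th),np.sin(th),0]);y=np.array([np.sin(th),-np.cos(th),0])
for h in (0,10,20,30,40): print(h,[proj(c,[p+a*x+s*y*6+[0,0,h]])[0].round(0) for a in (0,11) for s in (-1,1)])
print(ctrl.grasp_offset,st['finger_gap'])
ctrl.grip(0,20); st=monitor.state(); print(st['finger_gap'],st['grasp_force'])
cv2.imwrite('pics/shut.png',np.clip(get_image('wrist')[200:400,200:450,::-1].astype(float).repeat(2,0).repeat(2,1)*1.8,0,255))
E
```

```text
0 [array([315., 267.]), array([337., 267.]), array([315., 248.]), array([337., 248.])]
10 [array([314., 274.]), array([337., 274.]), array([314., 253.]), array([337., 253.])]
20 [array([313., 281.]), array([338., 281.]), array([313., 260.]), array([338., 260.])]
30 [array([313., 289.]), array([338., 289.]), array([312., 266.]), array([339., 266.])]
40 [array([312., 298.]), array([339., 298.]), array([312., 274.]), array([339., 274.])]
18.700000000000003 9.66019039218047
-0.09523841767912795 0.0[ WARN:0@0.890] global loadsave.cpp:1063 imwrite_ Unsupported depth image for selected encoder is fallbacked to CV_8U.
```

View pics/shut.png

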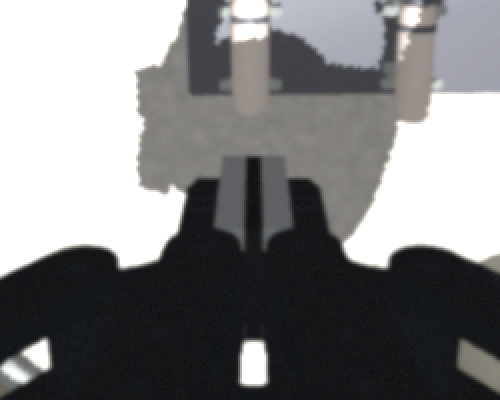

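The finger tips appear at row 278, where the TCP should project to about 248–267, so the tips may sit higher than I assumed. I'll check numerically with the side and scene views, by differencing open against shut fingers and comparing with the start picture, where the tip is at about (160,433).

```bash
python3 - <<'E'
from h import *
print('start tcp in side0',proj(calibration('side'),[(169.2,-523.3,194.9),(169.2,-523.3,214.9),(169.2,-523.3,234.9)]), 'scene',proj(calibration('scene'),[(169.2,-523.3,194.9),(169.2,-523.3,234.9)]))
A={n:get_image(n).astype(int) for n in('side','scene')}
sh=monitor.state()['tcp_pos']; ctrl.grip(45,20)
for n in A:
    d=np.abs(get_image(n).astype(int)-A[n]).sum(2); c=calibration(n)
    P=[proj(c,[np.array(sh)+[0,0,h]])[0] for h in (0,20,40,60)]
    u,v=P[0]; m=d>60; ys,xs=np.where(m); k=(abs(xs-u)<60)&(abs(ys-v)<60)
    print(n,np.round(P,0).tolist()); 
    for r in range(ys[k].min(),ys[k].max()+1,2):
        q=xs[k&(ys==r)]; 
        if len(q): print(r,q.min(),q.max(),len(q),end=' | ')
    print()
E
```

```text
start tcp in side0 [[157.11353294 430.86898474]
 [154.12137193 419.37894555]
 [151.02448627 407.47011595]] scene [[221.48840511  82.38886876]
 [220.18171649  72.80789763]]
side [[402.0, 313.0], [403.0, 303.0], [404.0, 294.0], [405.0, 284.0]]
253 423 424 2 | 255 398 423 4 | 257 397 422 5 | 259 397 421 9 | 261 398 421 16 | 263 398 421 20 | 265 398 421 13 | 267 402 414 13 | 269 398 420 18 | 271 399 408 2 | 273 400 400 1 | 275 399 419 4 | 277 399 419 4 | 279 399 418 3 | 281 398 418 5 | 283 399 418 11 | 285 399 418 11 | 287 399 418 12 | 289 399 416 9 | 291 398 414 8 | 293 398 414 9 | 295 398 413 8 | 297 399 413 15 | 299 399 413 15 | 301 399 413 15 | 303 399 412 14 | 305 406 410 5 | 351 404 404 1 | 353 404 405 2 | 355 404 405 2 | 367 451 452 2 | 
scene [[201.0, 174.0], [200.0, 170.0], [199.0, 165.0], [198.0, 160.0]]
121 148 148 1 | 137 181 183 3 | 139 181 184 4 | 141 182 184 3 | 143 183 192 4 | 145 184 186 3 | 147 185 208 3 | 149 187 210 11 | 151 187 210 6 | 153 200 210 5 | 155 190 210 10 | 157 190 210 17 | 159 191 209 15 | 161 191 208 16 | 163 194 206 12 | 165 195 206 11 | 167 197 207 10 | 169 200 205 6 | 187 258 258 1 | 201 190 194 4 | 203 187 189 3 | 205 187 187 1 |
```

The fingers shut at TCP z = 24.5 without touching the capsule, and every view puts the tips above the nominal TCP. A gentle touch on bare table will measure the true tip height.

```bash
python3 - <<'E'
from h import *
ctrl.grip(18,20)
ctrl.movep((475,-240,60),quat(2.82))
r=ctrl.movel((475,-240,-15),vel=40,stop_force=4); ps=[]
for _ in range(5): st=monitor.state(); ps.append(st['tcp_pos'][2]); ctrl.pause(.03)
print(r,np.round(ps,2),st['wrist_force'],st['finger_gap'],st['joints'],st['clock'])
ctrl.movel((475,-240,100),vel=150)
E
```

```text
False [-14.72 -14.75 -14.75 -14.79 -14.79] [ 0.13954155 -0.28549783 -0.67194345] 18.05216892772435 [-5.74425382e-01  1.86766668e-01  1.69182217e+00 -1.21876628e-05
  1.26256423e+00 -1.82360327e+00] 14.525
```

```bash
python3 - <<'E'
from h import *
ctrl.movep((475,-240,0),quat(2.82))
r=ctrl.movel((475,-240,-50),vel=30,stop_force=4); st=monitor.state()
print(r,st['tcp_pos'],st['wrist_force'],st['finger_gap'],st['clock'])
ctrl.movel((475,-240,100),vel=200)
E
```

```text
True [ 474.79233745 -239.87650306  -36.14738776] [0.2462596  0.3090271  4.41297109] 18.343800395154627 17.0917
```

The tips meet the table at TCP z = -36, so they stand about 36 mm behind the reported TCP at this opening. I'll allow for that and grasp again with a guarded descent.

```bash
python3 - <<'E'
from h import *
ctrl.grip(45,20)
x,y=545.3,-317.0
ctrl.movep((x,y,60),quat(2.82))
r=ctrl.movel((x,y,-12),vel=80,stop_force=6); st=monitor.state(); print(r,st['tcp_pos'],st['wrist_force'])
if not r:
    ctrl.grip(8,20); st=monitor.state(); print(st['finger_gap'],st['grasp_force'],st['wrist_force'])
    ctrl.movel((x,y,90),vel=120); st=monitor.state(); print(st['finger_gap'],st['grasp_force'],st['wrist_force'],st['clock'])
    c=calibration('wrist'); im=get_image('wrist'); cv2.imwrite('pics/held2.png',im[:,:,::-1])
    print(proj(c,[np.array(st['tcp_pos'])+[0,0,h] for h in (36,54)]))
E
```

```text
False [ 545.86285312 -317.38800322  -11.25267393] [ 0.80920837  0.42162491 -0.07006229]
14.950356191935201 21.43882915377617 [-0.66315316 -3.32192016  1.49151958]
14.851059958463832 21.194888949394226 [-1.27730349  0.2440123  -1.21499619] 21.2417
[[325.5158578  294.03410692]
 [325.41915679 312.45497122]]
```

```bash
python3 - <<'E'
from h import *
import pickle
im=cv2.imread('pics/held2.png'); c=calibration('wrist'); p=np.array(monitor.state()['tcp_pos']); th=2.82; ex=np.array([np.cos(th),np.sin(th),0]);ey=np.array([np.sin(th),-np.cos(th),0])
for s in (-3,0,3,11):
    uv=proj(c,[p+a*ex+s*ey+[0,0,53.5] for a in range(-12,46,2)]).round().astype(int)
    print(s,uv[0],uv[-1],[int(im[v,u].mean()) for u,v in uv])
cp,_=pickle.load(open('d.pkl','rb'))['press']; a=.288; X=np.array([np.cos(a),np.sin(a)]);Y=np.array([-X[1],X[0]]); o=np.array([546.3,129.2])
for k,u in (('jaw',(172,310)),('jawc',(152,314)),('anviltip',(362,252)),('anvilback',(447,228))):
    q=plane(cp,(230+u[0]/2.8,55+u[1]/2.8),62)[:2]-o; print(k,q@X,q@Y)
for th in (.288+np.pi/2,.288-np.pi/2+2*np.pi): print(ctrl.ik((546,129,100),quat(th)))
E
```

```text
-3 [318 338] [317 203] [85, 85, 85, 85, 85, 85, 85, 86, 85, 85, 40, 39, 85, 85, 85, 85, 70, 51, 76, 75, 72, 49, 40, 41, 124, 87, 75, 117, 118]
0 [326 338] [325 203] [86, 86, 86, 86, 86, 87, 86, 87, 86, 87, 39, 42, 87, 86, 86, 88, 55, 39, 100, 100, 82, 49, 40, 41, 60, 67, 61, 115, 117]
3 [333 338] [334 203] [85, 85, 85, 85, 86, 85, 85, 85, 86, 85, 40, 39, 86, 86, 86, 86, 65, 66, 82, 82, 75, 55, 39, 41, 68, 61, 62, 115, 116]
11 [352 338] [355 203] [14, 14, 15, 21, 31, 31, 32, 43, 52, 56, 57, 57, 57, 58, 74, 47, 38, 39, 40, 39, 40, 40, 39, 47, 108, 109, 111, 112, 114]
jaw -0.6407117532557418 31.802155002848163
jawc 0.08879881274260804 39.18542705470774
anviltip -0.5650438347015019 -39.465756789719364
anvilback -1.056334539310381 -70.7155878787419
[ 1.30951804e-01  1.48972273e-01  1.49185684e+00 -4.44089210e-16
  1.50076354e+00 -1.57048196e-01]
None
```

Grip confirmed. The capsule origin sits about 1.5 mm towards -x in the tool, with the plunger towards tool +x. The free span in the press runs from -39.5 (anvil) to 33 mm (jaw), so I'll lay the capsule at y ≈ -2.5 with a guarded descent.

```bash
python3 - <<'E'
from h import *
a=.288; X=np.array([np.cos(a),np.sin(a)]);Y=np.array([-X[1],X[0]]); o=np.array([546.3,129.2])
x,y=o-1.0*Y; th=a+np.pi/2
ctrl.movel((545.3,-317,150),vel=200)
ctrl.movep((x,y,120),quat(th)); print(monitor.state()['finger_gap'])
ctrl.movel((x,y,30),vel=120,stop_force=8)
r=ctrl.movel((x,y,4.5),vel=25,stop_force=4); st=monitor.state(); print(r,st['tcp_pos'],st['wrist_force'],st['finger_gap'],st['clock'])
E
```

```text
15.145575700574932
True [545.7843549  128.06411648   6.85989582] [-0.58385709  0.92569657  3.35212717] 15.313656186031315 25.125
```

Contact came at the expected seated height (expected about 6, read 6.9). I'll release, rise and look.

```bash
python3 - <<'E'
from h import *
a=.288; X=np.array([np.cos(a),np.sin(a)]);Y=np.array([-X[1],X[0]]); o=np.array([546.3,129.2])
p=monitor.state()['tcp_pos']
ctrl.grip(38,20); ctrl.pause(.2)
ctrl.movel((p[0],p[1],90),vel=150)
b=o-76*X
ctrl.movep((b[0],b[1],130),quat(a)); ctrl.grip(85,20)
c=calibration('wrist'); im=get_image('wrist')
uv=proj(c,[(*(o+u*X+v*Y),60) for u in(-100,90) for v in (-65,65)]); x0,y0=np.maximum(uv.min(0),0).astype(int); x1,y1=uv.max(0).astype(int)
cr=im[y0:y1,x0:x1,::-1]; k=min(800/cr.shape[1],600/cr.shape[0]); print(x0,y0,k,monitor.state()['clock'],monitor.state()['tcp_pos'],monitor.state()['finger_gap'])
import pickle; pickle.dump((c,im,x0,y0,k),open('p.pkl','wb'))
cv2.imwrite('pics/placed.png',np.clip(cv2.resize(cr,None,fx=k,fy=k,interpolation=cv2.INTER_CUBIC).astype(float)*1.5,0,255).astype('uint8'))
E
```

```text
225 0 2.247191011235955 28.3417 [473.44540278 107.6291575  130.02628251] 84.76302305295357
```

View pics/placed.png

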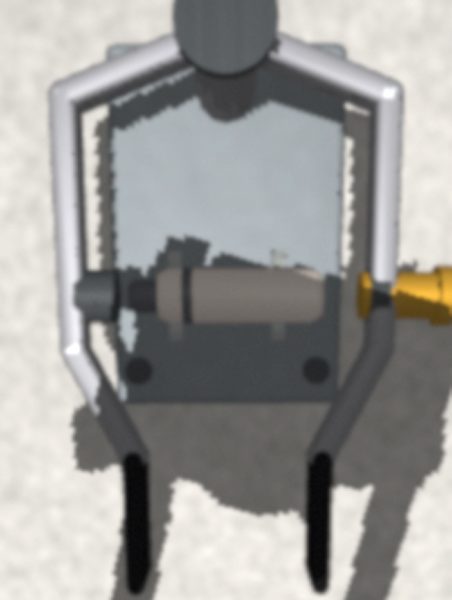

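The capsule lies squarely in the cradle. The plunger tip at (128,293) is about 3 mm from the left jaw (118), and the far end at (325,295) is about 10 mm from the anvil (360). The paddles at (135,525) and (320,525) are centred on the gripper axis (226). Contact should come near a 38 mm opening. I'll descend and squeeze in small steps.

```bash
python3 - <<'E'
from h import *
a=.288; X=np.array([np.cos(a),np.sin(a)]); o=np.array([546.3,129.2]); b=o-71*X
ctrl.movel((b[0],b[1],60),quat(a),vel=120)
r=ctrl.movel((b[0],b[1],0),vel=80,stop_force=4); st=monitor.state(); print(r,st['tcp_pos'],st['wrist_force'])
if not r:
    for g in list(range(76,62,-4))+list(range(62,45,-2)):
        ctrl.grip(g,20); st=monitor.state(); print(g,round(st['finger_gap'],1),round(st['grasp_force'],1),round(st['clock'],2))
        if st['grasp_force']>5: break
E
```

```text
False [478.7711056  109.10292668   0.50514568] [ 1.03412406  0.20546974 -0.45945662]
76 76.0 0.0 30.23
72 72.0 0.0 30.45
68 68.2 0.0 30.67
64 63.9 0.8 30.88
62 61.9 1.0 31.1
60 60.0 1.1 31.32
58 57.8 1.2 31.53
56 56.0 1.2 31.75
54 54.0 1.3 31.97
52 52.1 1.5 32.18
50 50.1 1.6 32.4
48 48.1 1.7 32.62
46 45.8 1.8 32.83
```

```bash
python3 - <<'E'
from h import *
g=46; pk=0; gc=None
while g>24:
    g-=1 if g>41 else .4
    ctrl.grip(g,20); st=monitor.state(); f,q=st['grasp_force'],st['finger_gap']; print(round(g,1),round(q,2),round(f,2),round(st['clock'],2),end=' | ')
    if gc is None and f>3: gc=g; print('CONTACT')
    pk=max(pk,f)
    if f>11.5: print('HIGH');break
    if gc and pk>6 and f<.6*pk: print('GAVE'); break
    if gc and g<gc-7: break
E
```

```text
45 45.21 1.83 33.05 | 44 44.09 1.87 33.27 | 43 43.21 1.92 33.48 | 42 42.41 1.96 33.7 | 41 40.9 2.01 33.92 | 40.6 40.5 2.04 34.13 | 40.2 40.37 2.06 34.35 | 39.8 39.69 2.08 34.57 | 39.4 39.43 2.1 34.78 | 39.0 39.06 2.12 35.0 | 38.6 38.45 2.08 35.22 | 38.2 38.32 2.09 35.43 | 37.8 37.6 2.42 35.65 | 37.4 37.68 3.28 35.87 | CONTACT
37.0 37.12 4.48 36.08 | 36.6 36.63 5.95 36.3 | 36.2 36.45 7.6 36.52 | 35.8 36.02 9.41 36.73 | 35.4 35.65 7.21 36.95 | 35.0 35.24 6.62 37.17 | 34.6 34.52 6.43 37.38 | 34.2 34.07 6.04 37.6 | 33.8 34.02 5.94 37.82 | 33.4 33.38 5.82 38.03 | 33.0 32.98 5.66 38.25 | 32.6 32.64 5.32 38.47 | GAVE
```

It gave at about 9.4 N on the paddle and now stands about 2.6 mm in. I'll carry on gently to about 4 mm, then open.

```bash
python3 - <<'E'
from h import *
g=32.6
while g>29.9:
    g-=.4; ctrl.grip(g,20); st=monitor.state(); f=st['grasp_force']; print(round(g,1),round(st['finger_gap'],2),round(f,2),end=' | ')
    if f>8: break
ctrl.pause(.15)
for g in range(34,70,4): ctrl.grip(g,20)
ctrl.grip(85,20); st=monitor.state(); print(st['clock'],st['finger_gap'],st['grasp_force'])
p=st['tcp_pos']; ctrl.movel((p[0],p[1],130),vel=120)
c=calibration('wrist'); im=get_image('wrist'); print(monitor.state()['clock'])
# same view as before the squeeze: compare profile along capsule axis and paddles
import pickle; c0,im0,*_=pickle.load(open('p.pkl','rb'))
a=.288; X=np.array([np.cos(a),np.sin(a)]);Y=np.array([-X[1],X[0]]); o=np.array([546.3,129.2])
for cc,i in((c0,im0),(c,im)):
    for x,z,n in((0,62,'cap'),(-75,74,'paddle')):
        uv=proj(cc,[(*(o+x*X+v*Y),z) for v in range(46,-46,-1)]).round().astype(int)
        print(n,' '.join(str(int(i[v,u].mean())) for u,v in uv))
E
```

```text
32.2 32.36 5.18 | 31.8 32.09 5.15 | 31.4 31.51 5.01 | 31.0 31.03 4.95 | 30.6 30.69 4.69 | 30.2 30.47 4.7 | 29.8 30.12 4.47 | 42.4167 85.34428179562097 0.0
43.7
cap 74 70 71 71 71 71 71 71 71 72 64 48 24 31 44 41 36 34 34 35 35 35 35 40 53 74 75 76 76 76 76 72 47 38 48 62 76 77 77 77 77 77 77 77 77 77 77 77 77 78 78 78 78 77 78 78 78 78 78 78 78 78 78 79 79 79 78 79 78 79 79 79 79 78 74 67 50 47 46 44 52 58 62 65 65 55 44 42 45 43 36 25
paddle 160 158 155 154 153 152 152 151 153 154 154 147 128 90 26 11 7 7 7 8 6 27 46 66 67 71 121 146 156 156 156 155 155 155 154 151 150 152 154 154 154 155 156 158 158 157 157 156 156 156 156 156 156 157 157 158 159 159 158 156 155 153 150 151 150 150 150 151 151 144 121 28 8 6 7 6 8 28 64 142 154 156 156 154 154 154 147 127 70 65 64 64
cap 76 70 70 71 71 70 71 71 67 57 30 24 23 31 45 46 46 46 46 46 46 43 39 33 34 37 47 71 75 76 76 77 77 75 55 42 43 57 76 77 77 77 77 77 77 78 77 77 77 78 78 78 78 78 78 78 78 78 79 79 79 78 78 79 79 79 79 79 79 79 79 79 79 80 79 77 76 71 54 46 50 57 64 63 62 56 39 40 43 45 38 25
paddle 158 155 154 152 153 153 151 150 150 148 140 88 68 50 29 11 8 7 7 7 6 26 47 71 91 140 154 159 159 157 156 155 156 156 155 153 153 155 157 158 160 160 158 157 158 157 156 157 157 157 156 157 158 158 157 158 157 158 158 157 155 152 151 151 151 151 151 152 152 146 123 33 10 6 6 7 8 20 103 139 153 155 155 154 153 147 132 107 68 66 65 64
```

The shell is still square in the cradle, about 3 mm nearer the anvil. The plunger now shows about 5 mm instead of 9 mm, so it's about 4 mm in. Both paddles are back at their open positions.

```bash
python3 -c "
from plant import ctrl
print(ctrl.job_done())"
```

```text
the job is handed in; nothing more can be done
None
```

I laid the unused capsule in the press cradle and squeezed gently until the plunger gave and slid about 4 mm in. The handles have sprung open with the capsule still in the cradle, and I handed the job in at about 44 s of the 58 s allowed; the hand-in returned no verdict.

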